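# Prove the clamp screw of a plaster casting mould

### The job

Before this plaster mould is filled, prove its clamp: swing the loosely fitting tommy bar on top of the vertical clamp screw in the tightening direction (clockwise seen from above) until its free play is taken up, lean on the rod near its end with about 12 N for two seconds and ease off; the screw itself must not turn. Then check that the mould holds: push the face that looks towards the robot straight back with about 10 N for a second, and back away. Do not shove the mould harder than that needs, and leave everything else on the bench where it stands.

Things in the scene. Friction and masses are not known exactly. Their poses are not given: they have to be found in the camera images.
- clamp: mould press, screwed to the bench: plywood base 170 (x) x 230 (y) x 18 mm, two steel posts of 16 mm diameter at y = -95 and +95 mm, a grey bridge 40 (x) x 220 (y) mm across them, its top 134 mm above the bench (nuts on it to 141 mm). Origin: centre of the underside of the base, on the bench, under the screw's axis; z up, y along the bridge, -x is the side that looks towards the robot
- mould: white plaster two-part mould, block 150 (x) x 100 (y) x 86 mm high under the bridge, a dark pour hole in its top. Origin: centre of its underside, 18 mm above the bench; axes as the clamp's. It stands on rubber and gives about 1 mm per 5 N of push along x, springing back; it is not to be pushed with more than about 16 N
- mould_front (a point): centre of the mould's front face (its -x face, towards the robot), 50 mm above the mould's underside (68 mm above the bench); the face is bare from 18 to 104 mm above the bench, the bridge stands 55 mm behind it; the push goes on this face, along the mould's +x
- screw: vertical steel clamp screw through the middle of the bridge, with a dark round collar 44 mm in diameter on the bridge and a flat pointer to 45 mm from the axis along the screw's +x; z up. Origin on the screw's axis at bench height. It is tight: it stays put below about 1.1 N m (some 18 N at 60 mm from the axis) and turns above
- screw_pointer (a point): tip of the screw's pointer, 45 mm from the axis, 140 mm above the bench; it shows whether the screw turns (more than 1 mm there counts as turned)
- head_rim (a point): point on the rim of the steel flange under the bar's boss (40 mm in diameter, part of the screw's head), 20 mm from the axis, 147 mm above the bench; under a clockwise load the head winds up against the screw by 1 degree per 0.5 N m, too little to see, and springs back
- bar: tommy bar: a level steel rod of 10 mm diameter, 170 mm above the bench, ball to ball through a boss of 28 mm diameter (top of the square head in it at 188 mm). Origin on the screw's axis at bench height, y along the rod to its left end. Loose on the head: it swings freely (under 1 N) through 3 to 24 mm of play clockwise (60 mm from the axis), to be felt; then it is stiff, about 8 N per mm there
- bar_left (a point): centre of the 18 mm black ball at the left (+y) end of the tommy bar, 80 mm from the screw's axis, 170 mm above the bench; on this end clockwise is away from the robot. Push the rod just inside the ball, about 60 mm from the axis, level and square to the rod
- bar_right (a point): centre of the ball at the right (-y) end of the tommy bar, 80 mm from the axis, 170 mm above the bench; on this end clockwise is towards the robot
- bowl_a: terracotta bowl upside down, 112 mm wide, 58 mm high, origin under its centre; leave it
- bowl_b: terracotta bowl upside down, 95 mm wide, 52 mm high, origin under its centre; leave it
- pot: white cup, 90 mm wide, 75 mm high, origin under its centre; leave it
- stamp: small turned wooden stamp standing up, 48 mm wide, 64 mm high, origin under its centre; leave it
- rib: flat dark wooden rib, 90 x 50 x 10 mm, origin under its centre; leave it
- bat: small wooden board, 120 x 80 x 12 mm, lying flat, origin under its centre; leave it

How it is judged:
On the way, in this order (a step that is already met when the one before it is completed fails the run):
1. the screw's head is loaded clockwise by at least 0.56 N m (its rim wound up 0.37 mm against the screw; 9.3 N at 60 mm) for 1 s, without the screw turning (x of head_rim in the frame of screw above 0.00037 m and distance of screw_pointer from where it was at the start of the episode below 0.001 m), for 1 s.
2. the bar is let go, and the mould is pushed back from its front with at least 6 N (it gives 1.2 mm) for 0.5 s (contact force between anything else and mould above 5 N and x of mould in the frame of clamp above 0.0012 m and x of head_rim in the frame of screw below 0.0001 m), for 0.5 s.
At the end, for the whole second after the job is handed in: after loading the bar and then pushing the mould, both are let go: the screw's pointer and the mould are within 1 mm of where they began, the head is unloaded, the mould at rest, and the bystanders within 15 mm of where they began (distance of each of screw_pointer, mould from where it was at the start of the episode below 0.001 m and x of head_rim in the frame of screw below 0.0001 m and linear speed of mould below 0.01 m/s and distance of each of bowl_a, bowl_b, pot, stamp, rib, bat from where it was at the start of the episode below 0.015 m); the robot touches nothing.
It fails at once if the screw is turned (its pointer moves more than 1 mm) (distance of screw_pointer from where it was at the start of the episode above 0.001 m).
It fails at once if the mould is shoved with more than 18 N (contact force between anything else and mould above 18 N).
It fails at once if a bystander is pushed more than 15 mm (distance of any of bowl_a, bowl_b, pot, stamp, rib, bat from where it was at the start of the episode above 0.015 m).
It also fails if it takes over 67 s, if anything falls off the work surface, if the arm or the gripper's body presses on something with over 40 N, if the wrist force passes 120 N, or if a joint passes its speed limit or range.

### The arm

A 7-joint arm with a two-finger parallel gripper is mounted at the origin on the work surface. World frame = base frame: x ahead of the robot, y to its left, z up, the work surface at z = 0. Lengths are in m, angles in rad, forces in N, time in s.
With the tool pointing down it reaches from about 0.425 to 0.875 m from the base axis. Payload 4.7 kg.
Tool frame: the origin (TCP) lies on the centre line of the jaws, within the pads' length; the fingertips stand 25 mm ahead of it and the grasp point (between the pads) lies 6 mm ahead of it; z points along the fingers, y is the line along which they close (so a half turn about z gives the same grasp; the last joint's range is limited). The gripper opens to 87 mm and grips with 3 to 60 N. Pads are 19 mm wide; open, the fingers measure 117 mm over their backs; the gripper's body (75 mm by 190 mm) begins 51 mm behind the grasp point.
Start: joints at [1.313, 0.321, -0.07, 1.45, 0.023, 1.371, -0.057], TCP at [0.174, -0.626, 0.248] pointing down, gripper open.
Joint ranges: [-2.86, 2.86], [-0.3, 2.09], [-1.38, 1.24], [0.06, 2.45], [-1.56, 4.7], [0.09, 2.05], [-2.69, 2.69]. Speed limits (rad/s): [2.57, 2.57, 3.14, 3.14, 3.14, 3.14, 3.14].

### API

Orientations are given as a unit quaternion [x, y, z, w].
In Python, from bench import * gives the robot as it stands.
- The arm moves only by the tool apply_moves, never from a script. Its argument "steps" is a list that holds one entry, the list of rows, each a list of 7 numbers: the turn, a rotation vector about the world's x, y, z in degrees, then the shift along the world's x, y, z in mm, then the finger opening in mm, from 0 to 87. A call has exactly 5 rows; each row shifts and turns the commanded pose from where the row before left it; what a row does not reach is not made up. A row lasts 1/10 s, in which the tool goes at most 50 mm and 8.59 degrees, less where a joint would pass 70% of its speed; a pose out of reach is approached as far as the arm can. A call with a gripper value outside its range is refused whole. The fingers move at their own pace and stop on an object; "grip_force" is the grip in N (left out, the last holds). Time passes only in rows, so rows that do not move let the fingers close, or fill a call up. It gives the time, the measured TCP pose, the force, the opening and the grip force at its end, in the units of the state.
- state(): the state, without advancing time (a new reading comes with each control period).
- capture(name): name is "scene" or "side" or "wrist"; returns the picture (400x640x3 uint8, red, green, blue); there is no depth.
- camera_model(name): a dict with "camera_matrix" (3x3 intrinsics, pixels), "xyz" and "attitude" of the camera in the world. Camera axes: x right, y down, z forward; pixel columns grow to the right and rows downward; lengths in m; the calibration is good to about 2 mm. The wrist camera is an equidistant fisheye: a pixel r from the principal point sees the ray r / f radians off the axis. A picture is of the moment at which its call begins: read the wrist's pose just before it. camera_model takes no time and is no camera call; for the wrist camera it gives the pose at the moment of the call.
- finish_job(): hands the job in; it is judged then, once.
The state is a dict: "clock": time; "joint_positions": joint angles; "joint_vel": joint speeds; "effort": joint torques, N m; "tool_pos": TCP position; "eef_rot": TCP orientation; "contact_force": force on the tool from outside, world axes, zero at the start; "moment": the same for the moment, N m; "finger_gap": finger opening in m; "grasp_force": force on a finger pad.
Only numpy, scipy, OpenCV 4.12 (cv2) and the standard library are available. Lean on these libraries where they do the work, as an engineer would, in place of code of your own. Each camera call takes 0.05 s, during which the arm holds its last target. There are 200 camera calls.

## Working session

There is one attempt and no reset: what is moved stays moved. The work goes in short steps, Python scripts to look and compute and a tool call to move; the robot and the scene stay as the last step left them, time stands still between calls to the robot, and variables do not carry over. Pictures are saved under pics/ and viewed, at most 10 in all, crops included, and the job is handed in when it is done.

Besides the shell and the picture viewer there is one more tool, called after "Call:" by a JSON object that holds its "api" and its "payload", one argument or row to a line. apply_moves: Moves the arm, as the interface text tells. Its arguments: {"type":"object","properties":{"steps":{"type":"array","items":{"type":"array","items":{"type":"array","items":{"type":"number"}}}},"grip_force":{"type":"number"}},"required":["steps"]}

```bash
mkdir -p pics; ls
python3 - <<'E'
from bench import *
import cv2
for n in ("scene","side"):
    cv2.imwrite(f"pics/{n}0.png",capture(n)[:,:,::-1]); print(n,camera_model(n))
print(state())
E
```

```text
pics
scene {'camera_matrix': array([[383.26739805,   0.        , 321.24150906],
       [  0.        , 383.26739805, 194.18634108],
       [  0.        ,   0.        ,   1.        ]]), 'xyz': array([1.15590191, 0.0179983 , 0.85145855]), 'attitude': array([ 0.66083738,  0.66641319, -0.24567301, -0.2425535 ])}
side {'camera_matrix': array([[389.80543483,   0.        , 329.14107055],
       [  0.        , 389.80543483, 205.09123819],
       [  0.        ,   0.        ,   1.        ]]), 'xyz': array([0.35968695, 0.58719048, 0.7374266 ]), 'attitude': array([-0.13121581,  0.92245564, -0.35949677,  0.05118675])}
{'clock': 0.1, 'joint_positions': array([ 1.31309222,  0.32174121, -0.07007417,  1.45152719,  0.02261478,
        1.37081653, -0.05688893]), 'joint_vel': array([-0.00063714, -0.0021416 , -0.00115691, -0.0022399 ,  0.00062995,
        0.00045867, -0.00139641]), 'effort': array([ 7.46634464e-05, -4.92571235e+01, -4.05735746e-01, -3.13398421e+01,
       -6.40459196e-02,  3.94616753e-02,  5.79726816e-05]), 'tool_pos': array([ 0.17432968, -0.62572212,  0.24658872]), 'eef_rot': array([ 9.90777041e-01,  1.35499550e-01, -1.70217274e-04, -8.35727726e-04]), 'contact_force': array([ 0.61368595, -1.2656876 , -0.3752829 ]), 'moment': array([ 0.03556089,  0.00906561, -0.00130405]), 'grasp_force': 0.0, 'finger_gap': 0.08672951186716947}
```

View pics/scene0.png

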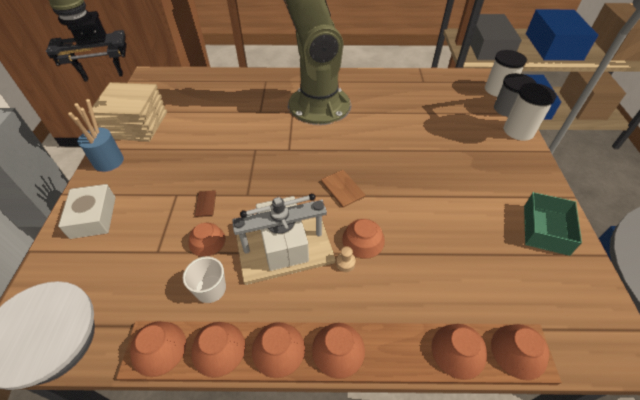

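View pics/side0.png

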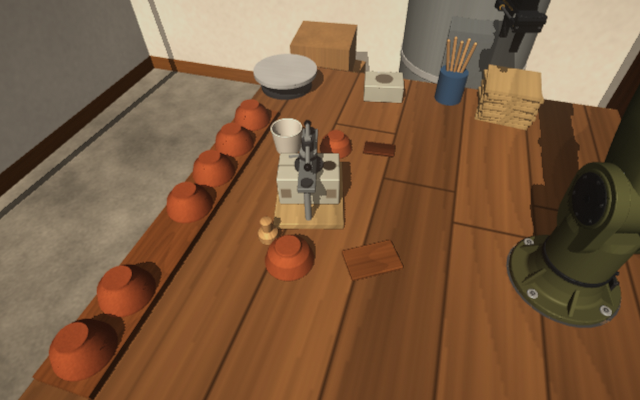

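The scene view shows the press near (282,235), with the bar's left ball at about (312,197) and right ball at about (243,213). In the side view it is near (308,170). I'll enlarge both.

Run:
```python
import cv2,numpy as np
a=cv2.imread("pics/scene0.png")[180:285,225:335]; b=cv2.imread("pics/side0.png")[110:240,262:352]
r=lambda im,k:cv2.resize(im,None,fx=k,fy=k,interpolation=cv2.INTER_CUBIC)
a=r(a,4); b=r(b,4)
h=max(a.shape[0],b.shape[0]); o=np.zeros((h,a.shape[1]+b.shape[1],3),np.uint8)
o[:a.shape[0],:a.shape[1]]=a;o[:b.shape[0],a.shape[1]:]=b
print(o.shape); cv2.imwrite("pics/crop0.png",o)
```

```text
(520, 800, 3)
```

View pics/crop0.png

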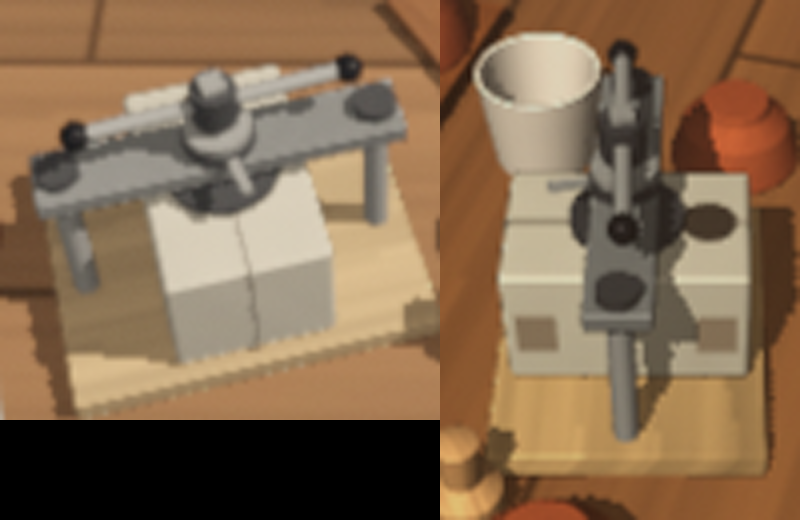

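```bash
cat > h.py <<'E'
import numpy as np
from bench import *
from scipy.spatial.transform import Rotation as R
from scipy.optimize import least_squares
C={n:camera_model(n) for n in ("scene","side")}
def proj(n,P):
    c=C[n]; p=R.from_quat(c["attitude"]).inv().apply(np.atleast_2d(P)-c["xyz"])
    K=c["camera_matrix"]; return np.c_[K[0,0]*p[:,0]/p[:,2]+K[0,2],K[1,1]*p[:,1]/p[:,2]+K[1,2]]
sc=lambda x,y:((x+.5)/4-.5+225,(y+.5)/4-.5+180)
sd=lambda x,y:((x-440+.5)/4-.5+262,(y+.5)/4-.5+110)
def tri(a,b):
    f=lambda P:np.r_[proj("scene",P)[0]-a,proj("side",P)[0]-b]
    s=least_squares(f,[.6,0,.1]); return s.x,s.fun
E
python3 - <<'E'
from h import *
L,r=tri(sc(348,68),sd(622,230)); print("left",L,r)
Rr,r=tri(sc(73,136),sd(622,52)); print("right",Rr,r)
print("mid",(L+Rr)/2,np.linalg.norm(L-Rr), "dir deg",np.degrees(np.arctan2(-(L-Rr)[0],(L-Rr)[1])))
obs=[("scene",(0,.095,.141),sc(370,103)),("scene",(0,-.095,.141),sc(56,172)),("side",(0,.095,.141),sd(618,291)),
("scene",(.075,-.05,.104),sc(165,291)),("scene",(.075,.05,.104),sc(331,262)),("scene",(.075,-.05,.018),sc(182,360)),("scene",(.075,.05,.018),sc(333,328)),
("side",(-.075,.05,.104),sd(748,281)),("side",(.075,.05,.104),sd(501,278)),("side",(-.075,.05,.018),sd(748,374)),("side",(.075,.05,.018),sd(508,372)),("side",(-.075,-.05,.104),sd(748,176)),
("scene",(.085,-.115,.018),sc(78,410)),("side",(-.085,.115,.018),sd(768,458)),("side",(.085,.115,.018),sd(493,458))]
def W(q,P): return R.from_euler('z',q[2]).apply(P)+[q[0],q[1],0]
f=lambda q:np.concatenate([proj(n,W(q,P))[0]-o for n,P,o in obs])
s=least_squares(f,[L[0],0,0],loss='soft_l1'); print(s.x,np.degrees(s.x[2])); print(f(s.x).reshape(-1,2).round(1).tolist())
q=s.x
g=lambda v:np.concatenate([proj(n,[q[0]-np.sin(v[0])*k*.08,q[1]+np.cos(v[0])*k*.08,.17])[0]-o for n,k,o in(("scene",1,sc(348,68)),("scene",-1,sc(73,136)),("side",1,sd(622,230)),("side",-1,sd(622,52)))])
t=least_squares(g,[q[2]]); print("bar",np.degrees(t.x),t.fun.round(1))
print("front",W(q,(-.075,0,.068)))
E
```

```text
left [ 0.58280926 -0.01011338  0.16830101] [ 0.15028473  0.16663018  0.15088189 -0.14610742]
right [ 0.63405836 -0.16328725  0.16934038] [-0.01505216 -0.01880256 -0.01811554  0.01911615]
mid [ 0.60843381 -0.08670032  0.16882069] 0.16152331623067342 dir deg 18.499273510147894
[ 0.60862581 -0.08618979  0.28523846] 16.34295984369137
[[1.2, -1.5], [-0.0, -1.1], [-0.1, -1.6], [-0.1, 0.2], [1.0, -2.8], [-0.5, 1.7], [1.5, -0.1], [0.7, -1.1], [-1.3, -0.2], [0.0, 0.5], [0.4, 1.1], [-0.1, -2.2], [-0.5, -0.6], [-0.3, -0.7], [-2.3, -0.5]]
bar [18.41174762] [ 0.1 -0.1  0.5 -0.3 -0.1 -0.8 -0.1  0.1]
front [ 0.53665622 -0.10729376  0.068     ]
```

The side and scene crops show left ball, right ball, nuts and mould corners clearly. The fit puts the press at (0.6085, -0.0865) with yaw 16.3° and the rod at 18.4°. Next I move in with closed fingers, staying above everything.

Call:
{"api": "apply_moves", "payload": {
  "steps": [
    [[0,0,0.2,26,39,0,0],[0,0,0.2,26,39,0,0],[0,0,0.2,26,39,0,0],[0,0,0.2,26,39,0,0],[0,0,0.2,26,39,0,0]]
  ],
  "grip_force": 20
}}

```text
clock: 0.6
tool_pos: [0.3051, -0.4292, 0.2472]
eef_rot: [0.99, 0.144, -0.0, -0.0]
contact_force: [1.2, -1.0, 0.0]
finger_gap: 0.0549
grasp_force: 0.0
```

Call:
{"api": "apply_moves", "payload": {
  "steps": [
    [[0,0,0.2,26,39,0,0],[0,0,0.2,26,39,0,0],[0,0,0.2,26,39,0,0],[0,0,0.2,26,39,0,0],[0,0,0.2,26,39,0,0]]
  ]
}}

```text
clock: 1.1
tool_pos: [0.435, -0.2344, 0.2474]
eef_rot: [0.988, 0.153, -0.0, 0.0]
contact_force: [0.9, -0.2, -0.7]
finger_gap: 0.0152
grasp_force: 0.0
```

Call:
{"api": "apply_moves", "payload": {
  "steps": [
    [[0,0,0.2,26,39,0,0],[0,0,0.2,26,39,0,0],[0,0,0.2,26,39,0,0],[0,0,0.2,20,30,0,0],[0,0,0.2,0,0,0,0]]
  ]
}}

```text
clock: 1.6
tool_pos: [0.5344, -0.0824, 0.2474]
eef_rot: [0.986, 0.166, 0.001, -0.002]
contact_force: [0.5, 0.0, 0.7]
finger_gap: 0.0004
grasp_force: 0.0
```

Call:
{"api": "apply_moves", "payload": {
  "steps": [
    [[0,0,0,24,39,0,0],[0,0,0,0,0,-17,0],[0,0,0,0,0,-25,0],[0,0,0,0,0,-25,0],[0,0,0,0,0,0,0]]
  ]
}}

```text
clock: 2.1
tool_pos: [0.5535, -0.0509, 0.1768]
eef_rot: [0.987, 0.161, -0.004, -0.001]
contact_force: [-0.4, -0.5, -1.5]
finger_gap: 0.0006
grasp_force: 0.0
```

Run:
```python
from h import *
import cv2
a=capture("scene")[180:285,225:335];b=capture("side")[110:240,262:352]
o=np.zeros((520,800,3),np.uint8)
a,b=[cv2.resize(i,None,fx=4,fy=4,interpolation=cv2.INTER_CUBIC) for i in(a,b)]
o[:420,:440]=a;o[:,440:]=b;cv2.imwrite("pics/c1.png",o[:,:,::-1])
s=state();print(s["tool_pos"],s["contact_force"],s["moment"])
```

```text
[ 0.55612125 -0.05068739  0.1805668 ] [ 0.15171343 -1.02663809  0.03920753] [-0.01703712  0.00640777 -0.01135689]
```

View pics/c1.png

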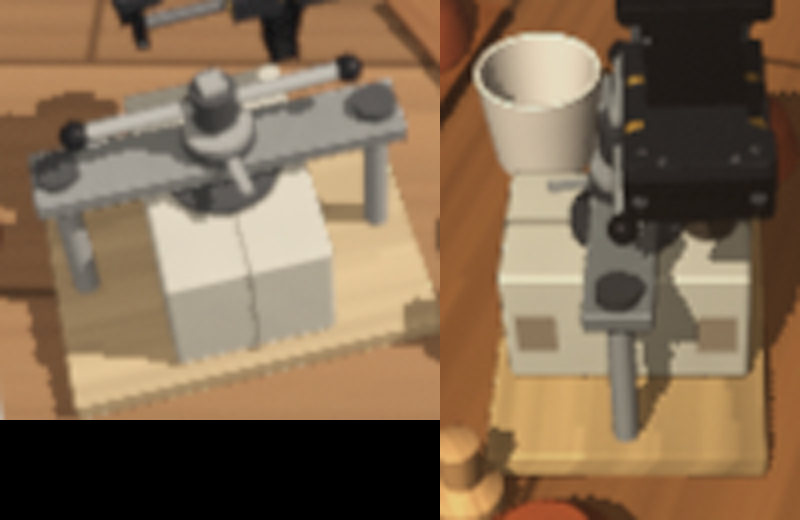

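The press, bar and pointer stand unmoved. The fingers are just robot-side of the rod in the scene crop, near (280,50), roughly 24 mm short of contact. I'll step closer.

Call:
{"api": "apply_moves", "payload": {
  "steps": [
    [[0,0,0,-2,6,0,0],[0,0,0,5,2,0,0],[0,0,0,6,2,0,0],[0,0,0,6,2,0,0],[0,0,0,0,0,0,0]]
  ]
}}

```text
clock: 2.7
tool_pos: [0.5726, -0.0376, 0.1809]
eef_rot: [0.987, 0.162, 0.001, -0.0]
contact_force: [-0.3, 0.5, -0.6]
finger_gap: 0.0006
grasp_force: 0.0
```

```bash
cat >> h.py <<'E'
A=np.array([.6085,-.0865])
def rep():
    F=[];s=None
    s=state(); d=s["tool_pos"][:2]-A; yaw=2*np.degrees(np.arctan2(s["eef_rot"][1],s["eef_rot"][0]))
    for a in (18.4,yaw):
        t=np.radians(a); u=np.array([np.cos(t),np.sin(t)]);v=np.array([-u[1],u[0]])
        print("ang %.1f perp %.1f along %.1f mm  F %.1f"%(a,1e3*d@u,1e3*d@v,s["contact_force"][:2]@u))
    print(s["clock"],s["tool_pos"].round(4),s["contact_force"].round(2),s["moment"].round(3))
E
python3 -c "
from h import *
rep()"
```

```text
ang 18.4 perp -18.7 along 57.8 mm  F -0.1
ang 18.6 perp -18.4 along 57.8 mm  F -0.1
2.7 [ 0.5726 -0.0376  0.1809] [-0.27  0.53 -0.59] [ 0.007 -0.022 -0.026]
```

Call:
{"api": "apply_moves", "payload": {
  "steps": [
    [[0,0,0,0.3,0.1,0,0],[0,0,0,0.3,0.1,0,0],[0,0,0,0.3,0.1,0,0],[0,0,0,0.3,0.1,0,0],[0,0,0,0.3,0.1,0,0]]
  ]
}}

```text
clock: 3.2
tool_pos: [0.5729, -0.0377, 0.1806]
eef_rot: [0.987, 0.161, -0.0, 0.0]
contact_force: [0.2, 0.2, -0.3]
finger_gap: 0.0007
grasp_force: 0.0
```

Call:
{"api": "apply_moves", "payload": {
  "steps": [
    [[0,0,0,0.3,0.1,0,0],[0,0,0,0.3,0.1,0,0],[0,0,0,0.3,0.1,0,0],[0,0,0,0.3,0.1,0,0],[0,0,0,0.3,0.1,0,0]]
  ]
}}

```text
clock: 3.7
tool_pos: [0.5745, -0.0371, 0.1806]
eef_rot: [0.987, 0.161, -0.0, 0.0]
contact_force: [0.2, -0.0, 0.2]
finger_gap: 0.0005
grasp_force: 0.0
```

Call:
{"api": "apply_moves", "payload": {
  "steps": [
    [[0,0,0,0.35,0.1,0,0],[0,0,0,0.35,0.1,0,0],[0,0,0,0.35,0.1,0,0],[0,0,0,0.35,0.1,0,0],[0,0,0,0.35,0.1,0,0]]
  ]
}}

```text
clock: 4.2
tool_pos: [0.5761, -0.0367, 0.1805]
eef_rot: [0.987, 0.161, -0.0, 0.0]
contact_force: [-0.4, -0.5, 1.1]
finger_gap: 0.0005
grasp_force: 0.3
```

Call:
{"api": "apply_moves", "payload": {
  "steps": [
    [[0,0,-0.2,0.35,0.1,0,0],[0,0,-0.2,0.35,0.1,0,0],[0,0,-0.2,0.35,0.1,0,0],[0,0,-0.2,0.35,0.1,0,0],[0,0,-0.2,0.35,0.1,0,0]]
  ]
}}

```text
clock: 4.7
tool_pos: [0.5779, -0.0361, 0.1805]
eef_rot: [0.988, 0.153, -0.0, -0.0]
contact_force: [-1.5, 1.0, 0.3]
finger_gap: 0.0005
grasp_force: 0.4
```

Run:
```python
from h import *
import cv2
rep()
a=capture("scene")
g=a.astype(int).max(2)
# dark balls: compare with start picture
b=cv2.imread("pics/scene0.png")[:,:,::-1]
for (x,y) in((312,197),(243,214)):
    for im in(b,a):
        w=im[y-7:y+8,x-7:x+8].astype(float).max(2); m=np.clip(60-w,0,None)
        yy,xx=np.mgrid[-7:8,-7:8]; print((x+(m*xx).sum()/m.sum()).round(2),(y+(m*yy).sum()/m.sum()).round(2),m.sum())
cv2.imwrite("pics/c2.png",cv2.resize(a[180:240,225:335],None,fx=6,fy=6,interpolation=cv2.INTER_CUBIC)[:,:,::-1])
```

```text
ang 18.4 perp -13.1 along 57.5 mm  F -1.1
ang 17.6 perp -13.9 along 57.3 mm  F -1.1
4.7 [ 0.5779 -0.0361  0.1805] [-1.46  0.95  0.33] [0.002 0.177 0.012]
311.14 196.73 297.0
310.59 197.12 260.0
241.85 215.45 581.0
242.12 213.12 470.0
```

View pics/c2.png

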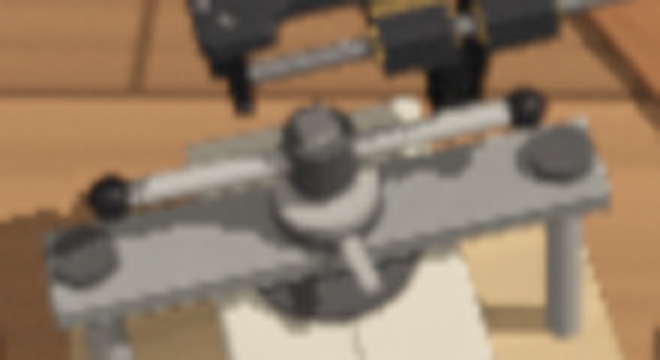

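The picture shows the finger at the rod's left part, and the left ball near (525,107) and right ball near (108,197) have swung a little, while the pointer is unmoved. I'm now taking up the play.

Call:
{"api": "apply_moves", "payload": {
  "steps": [
    [[0,0,-0.5,0.35,0.1,0,0],[0,0,-0.5,0.35,0.1,0,0],[0,0,-0.4,0.35,0.1,0,0],[0,0,-0.4,0.35,0.1,0,0],[0,0,-0.4,0.35,0.1,0,0]]
  ]
}}

```text
clock: 5.25
tool_pos: [0.5798, -0.0357, 0.1806]
eef_rot: [0.991, 0.133, -0.0, 0.0]
contact_force: [-0.8, 0.4, -0.3]
finger_gap: 0.0003
grasp_force: 0.4
```

```bash
python3 -c "
from h import *
rep()"
```

```text
ang 18.4 perp -11.2 along 57.3 mm  F -0.6
ang 15.3 perp -14.3 along 56.6 mm  F -0.6
5.25 [ 0.5798 -0.0357  0.1806] [-0.75  0.36 -0.27] [0.054 0.18  0.013]
```

Call:
{"api": "apply_moves", "payload": {
  "steps": [
    [[0,0,-0.4,0.35,0.1,0,0],[0,0,-0.4,0.35,0.1,0,0],[0,0,-0.4,0.35,0.1,0,0],[0,0,-0.4,0.35,0.1,0,0],[0,0,-0.4,0.35,0.1,0,0]]
  ]
}}

```text
clock: 5.75
tool_pos: [0.5807, -0.0351, 0.1805]
eef_rot: [0.993, 0.116, -0.001, -0.0]
contact_force: [-6.8, 0.7, 2.1]
finger_gap: 0.0005
grasp_force: 2.3
```

```bash
python3 -c "
from h import *
rep()"
```

```text
ang 18.4 perp -10.1 along 57.5 mm  F -6.3
ang 13.3 perp -15.1 along 56.4 mm  F -6.5
5.75 [ 0.5807 -0.0351  0.1805] [-6.83  0.69  2.09] [0.094 1.005 0.062]
```

The play is taken up and the rod is now stiff at about 6.5 N. I'll raise it gently to about 12 N.

Call:
{"api": "apply_moves", "payload": {
  "steps": [
    [[0,0,0,0.3,0.1,0,0],[0,0,0,0.3,0.1,0,0],[0,0,0,0,0,0,0],[0,0,0,0,0,0,0],[0,0,0,0,0,0,0]]
  ]
}}

```text
clock: 6.25
tool_pos: [0.581, -0.035, 0.1804]
eef_rot: [0.993, 0.116, -0.001, 0.0]
contact_force: [-5.8, -0.2, 2.4]
finger_gap: 0.0003
grasp_force: 3.0
```

```bash
python3 -c "
from h import *
rep()"
```

```text
ang 18.4 perp -9.9 along 57.6 mm  F -5.5
ang 13.4 perp -14.9 along 56.5 mm  F -5.7
6.25 [ 0.581  -0.035   0.1804] [-5.79 -0.16  2.35] [ 0.085  1.313 -0.01 ]
```

Call:
{"api": "apply_moves", "payload": {
  "steps": [
    [[0,0,0,0.3,0.1,0,0],[0,0,0,0.3,0.1,0,0],[0,0,0,0,0,0,0],[0,0,0,0,0,0,0],[0,0,0,0,0,0,0]]
  ]
}}

```text
clock: 6.75
tool_pos: [0.5812, -0.035, 0.1804]
eef_rot: [0.993, 0.116, -0.002, 0.0]
contact_force: [-7.8, -0.4, 3.2]
finger_gap: 0.0007
grasp_force: 3.6
```

```bash
python3 -c "
from h import *
rep()
capture('scene'); rep(); capture('scene'); rep()"
```

```text
ang 18.4 perp -9.7 along 57.5 mm  F -7.5
ang 13.4 perp -14.7 along 56.4 mm  F -7.7
6.75 [ 0.5812 -0.035   0.1804] [-7.8  -0.43  3.18] [0.024 1.574 0.023]
ang 18.4 perp -9.7 along 57.5 mm  F -7.3
ang 13.4 perp -14.7 along 56.5 mm  F -7.5
6.8 [ 0.5812 -0.035   0.1804] [-7.71  0.08  3.27] [ 0.013  1.543 -0.043]
ang 18.4 perp -9.7 along 57.6 mm  F -6.5
ang 13.4 perp -14.7 along 56.5 mm  F -6.7
6.85 [ 0.5812 -0.0349  0.1804] [-7.1   0.7   3.74] [ 0.032  1.589 -0.038]
```

Call:
{"api": "apply_moves", "payload": {
  "steps": [
    [[0,0,0,0.4,0.1,0,0],[0,0,0,0.4,0.1,0,0],[0,0,0,0.4,0.1,0,0],[0,0,0,0,0,0,0],[0,0,0,0,0,0,0]]
  ]
}}

```text
clock: 7.35
tool_pos: [0.5816, -0.0349, 0.1804]
eef_rot: [0.993, 0.116, -0.003, 0.0]
contact_force: [-10.8, 0.1, 5.9]
finger_gap: 0.0005
grasp_force: 4.8
```

```bash
python3 -c "
from h import *
rep()
capture('scene'); rep(); capture('scene'); rep()"
```

```text
ang 18.4 perp -9.2 along 57.5 mm  F -10.2
ang 13.3 perp -14.3 along 56.5 mm  F -10.5
7.35 [ 0.5816 -0.0349  0.1804] [-10.78   0.13   5.88] [0.008 2.091 0.031]
ang 18.4 perp -9.3 along 57.5 mm  F -9.4
ang 13.3 perp -14.3 along 56.4 mm  F -9.6
7.4 [ 0.5816 -0.0349  0.1804] [-9.87 -0.18  5.7 ] [ 0.016  2.079 -0.009]
ang 18.4 perp -9.3 along 57.5 mm  F -10.2
ang 13.4 perp -14.3 along 56.5 mm  F -10.4
7.45 [ 0.5816 -0.0348  0.1804] [-10.48  -0.68   4.95] [-0.079  2.103 -0.008]
```

Call:
{"api": "apply_moves", "payload": {
  "steps": [
    [[0,0,0,0.4,0.1,0,0],[0,0,0,0.4,0.1,0,0],[0,0,0,0.4,0.1,0,0],[0,0,0,0,0,0,0],[0,0,0,0,0,0,0]]
  ]
}}

```text
clock: 7.95
tool_pos: [0.582, -0.0347, 0.1803]
eef_rot: [0.993, 0.116, -0.004, 0.0]
contact_force: [-11.3, 0.2, 7.8]
finger_gap: 0.0007
grasp_force: 6.1
```

```bash
python3 -c "
from h import *
rep()
capture('scene'); rep(); capture('scene'); rep()"
```

```text
ang 18.4 perp -8.8 along 57.5 mm  F -10.7
ang 13.3 perp -13.9 along 56.5 mm  F -11.0
7.95 [ 0.582  -0.0347  0.1803] [-11.31   0.18   7.81] [-0.135  2.626  0.017]
ang 18.4 perp -8.8 along 57.5 mm  F -12.0
ang 13.3 perp -13.9 along 56.5 mm  F -12.2
8.0 [ 0.582  -0.0347  0.1803] [-12.22  -1.41   7.37] [-3.500e-02  2.591e+00  2.000e-03]
ang 18.4 perp -8.8 along 57.5 mm  F -12.0
ang 13.3 perp -13.9 along 56.5 mm  F -12.3
8.05 [ 0.582  -0.0347  0.1803] [-12.51  -0.44   6.15] [-0.068  2.598  0.058]
```

About 12.3 N (0.69 N m). Holding for 2 s.

Call:
{"api": "apply_moves", "payload": {
  "steps": [
    [[0,0,0,0,0,0,0],[0,0,0,0,0,0,0],[0,0,0,0,0,0,0],[0,0,0,0,0,0,0],[0,0,0,0,0,0,0]]
  ]
}}

```text
clock: 8.55
tool_pos: [0.582, -0.0347, 0.1803]
eef_rot: [0.993, 0.116, -0.004, 0.0]
contact_force: [-13.1, -0.1, 7.1]
finger_gap: 0.0007
grasp_force: 6.1
```

Call:
{"api": "apply_moves", "payload": {
  "steps": [
    [[0,0,0,0,0,0,0],[0,0,0,0,0,0,0],[0,0,0,0,0,0,0],[0,0,0,0,0,0,0],[0,0,0,0,0,0,0]]
  ]
}}

```text
clock: 9.05
tool_pos: [0.582, -0.0347, 0.1804]
eef_rot: [0.993, 0.116, -0.004, 0.0]
contact_force: [-13.1, -1.3, 7.7]
finger_gap: 0.0006
grasp_force: 6.1
```

Call:
{"api": "apply_moves", "payload": {
  "steps": [
    [[0,0,0,0,0,0,0],[0,0,0,0,0,0,0],[0,0,0,0,0,0,0],[0,0,0,0,0,0,0],[0,0,0,0,0,0,0]]
  ]
}}

```text
clock: 9.55
tool_pos: [0.582, -0.0347, 0.1804]
eef_rot: [0.993, 0.116, -0.004, 0.0]
contact_force: [-12.4, -1.4, 7.4]
finger_gap: 0.0006
grasp_force: 6.1
```

Call:
{"api": "apply_moves", "payload": {
  "steps": [
    [[0,0,0,0,0,0,0],[0,0,0,0,0,0,0],[0,0,0,0,0,0,0],[0,0,0,0,0,0,0],[0,0,0,0,0,0,0]]
  ]
}}

```text
clock: 10.05
tool_pos: [0.582, -0.0347, 0.1803]
eef_rot: [0.993, 0.116, -0.004, 0.0]
contact_force: [-12.3, -0.8, 7.0]
finger_gap: 0.0004
grasp_force: 6.1
```

Call:
{"api": "apply_moves", "payload": {
  "steps": [
    [[0,0,0,-0.8,-0.2,0,0],[0,0,0,-0.8,-0.2,0,0],[0,0,0,-1,-0.2,0,0],[0,0,0,-1,-0.2,0,0],[0,0,0,-2,-0.5,0,0]]
  ]
}}

```text
clock: 10.55
tool_pos: [0.5799, -0.0355, 0.1806]
eef_rot: [0.993, 0.116, 0.001, 0.0]
contact_force: [-0.1, 0.3, 0.0]
finger_gap: 0.0006
grasp_force: 0.0
```

Call:
{"api": "apply_moves", "payload": {
  "steps": [
    [[0,0,0.5,-6,-1.5,0,0],[0,0,0.5,-15,-4,0,0],[0,0,0.5,-25,-6,0,0],[0,0,0.5,-25,-6,0,0],[0,0,0.5,-10,-3,0,0]]
  ]
}}

```text
clock: 11.05
tool_pos: [0.4971, -0.057, 0.1806]
eef_rot: [0.99, 0.138, 0.0, 0.001]
contact_force: [0.5, -0.7, 0.9]
finger_gap: 0.0002
grasp_force: 0.0
```

```bash
python3 -c "
from h import *
rep()"
```

```text
ang 18.4 perp -96.3 along 63.1 mm  F 0.3
ang 15.8 perp -99.1 along 58.8 mm  F 0.3
11.05 [ 0.4971 -0.057   0.1806] [ 0.51 -0.69  0.92] [ 0.004 -0.017  0.007]
```

Call:
{"api": "apply_moves", "payload": {
  "steps": [
    [[0,0,0.2,2,-18,0,0],[0,0,0.2,5,-20,0,0],[0,0,0.2,5,-20,0,0],[0,0,0,0,0,-20,0],[0,0,0,0,0,-25,0]]
  ]
}}

```text
clock: 11.55
tool_pos: [0.5126, -0.1154, 0.1365]
eef_rot: [0.99, 0.142, 0.002, 0.001]
contact_force: [-0.1, 0.7, -0.2]
finger_gap: 0.0003
grasp_force: 0.0
```

Call:
{"api": "apply_moves", "payload": {
  "steps": [
    [[0,0,0,0,0,-25,0],[0,0,0,0,0,-25,0],[0,0,0,0,0,0,0],[0,0,0,0,0,0,0],[0,0,0,0,0,0,0]]
  ]
}}

```text
clock: 12.05
tool_pos: [0.512, -0.1142, 0.0872]
eef_rot: [0.99, 0.143, 0.001, 0.001]
contact_force: [-0.6, 1.0, 0.2]
finger_gap: 0.0002
grasp_force: 0.0
```

Run:
```python
from h import *
import cv2
rep()
a=capture("scene")[180:285,225:335];b=capture("side")[110:240,262:352]
o=np.zeros((520,800,3),np.uint8)
a,b=[cv2.resize(i,None,fx=4,fy=4,interpolation=cv2.INTER_CUBIC) for i in(a,b)]
o[:420,:440]=a;o[:,440:]=b;cv2.imwrite("pics/c3.png",o[:,:,::-1])
```

```text
ang 18.4 perp -100.3 along 4.2 mm  F -0.2
ang 16.5 perp -100.4 along 0.9 mm  F -0.3
12.05 [ 0.512  -0.1142  0.0872] [-0.56  0.98  0.17] [-0.098 -0.078  0.006]
```

View pics/c3.png

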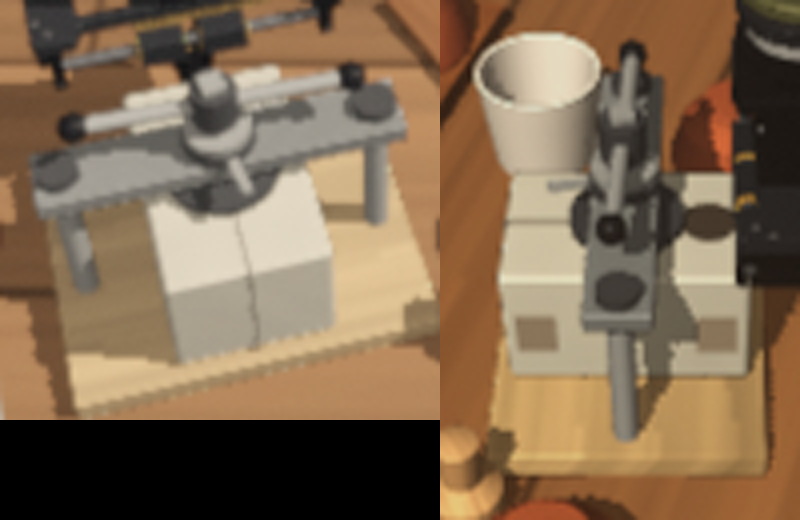

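The bar has swung (left ball now at (351,75) in the crop), and the pointer and press look unchanged. The gripper stands in front of the mould with the bridge clear. Approaching the face now.

Call:
{"api": "apply_moves", "payload": {
  "steps": [
    [[0,0,0,3,0.9,0,0],[0,0,0,3,0.9,0,0],[0,0,0,2,0.6,0,0],[0,0,0,1,0.3,0,0],[0,0,0,0,0,0,0]]
  ]
}}

```text
clock: 12.65
tool_pos: [0.5197, -0.1111, 0.0855]
eef_rot: [0.99, 0.143, -0.0, -0.0]
contact_force: [-0.6, 0.6, -0.1]
finger_gap: 0.0006
grasp_force: 0.0
```

Call:
{"api": "apply_moves", "payload": {
  "steps": [
    [[0,0,0,0.4,0.1,0,0],[0,0,0,0.4,0.1,0,0],[0,0,0,0.4,0.1,0,0],[0,0,0,0.4,0.1,0,0],[0,0,0,0,0,0,0]]
  ]
}}

```text
clock: 13.15
tool_pos: [0.5212, -0.1109, 0.0856]
eef_rot: [0.99, 0.143, 0.0, 0.0]
contact_force: [0.8, 0.3, 0.3]
finger_gap: 0.0005
grasp_force: 0.0
```

```bash
python3 -c "
from h import *
rep()"
```

```text
ang 18.4 perp -90.6 along 4.5 mm  F 0.9
ang 16.5 perp -90.7 along 1.4 mm  F 0.9
13.15 [ 0.5212 -0.1109  0.0856] [0.83 0.35 0.27] [-0.002  0.004 -0.03 ]
```

Call:
{"api": "apply_moves", "payload": {
  "steps": [
    [[0,0,0,0.4,0.1,0,0],[0,0,0,0.4,0.1,0,0],[0,0,0,0.4,0.1,0,0],[0,0,0,0.4,0.2,0,0],[0,0,0,0.4,0.1,0,0]]
  ]
}}

```text
clock: 13.65
tool_pos: [0.5231, -0.1102, 0.0856]
eef_rot: [0.99, 0.143, -0.0, 0.0]
contact_force: [0.3, -0.5, -0.4]
finger_gap: 0.0005
grasp_force: 0.0
```

```bash
python3 -c "
from h import *
rep()"
```

```text
ang 18.4 perp -88.5 along 4.4 mm  F 0.1
ang 16.5 perp -88.6 along 1.5 mm  F 0.2
13.65 [ 0.5231 -0.1102  0.0856] [ 0.3  -0.46 -0.37] [-0.002  0.011  0.028]
```

Call:
{"api": "apply_moves", "payload": {
  "steps": [
    [[0,0,0,0.4,0.1,0,0],[0,0,0,0.4,0.1,0,0],[0,0,0,0.4,0.1,0,0],[0,0,0,0.4,0.2,0,0],[0,0,0,0.4,0.1,0,0]]
  ]
}}

```text
clock: 14.15
tool_pos: [0.5251, -0.1096, 0.0856]
eef_rot: [0.99, 0.143, -0.0, 0.0]
contact_force: [0.1, -0.0, -0.6]
finger_gap: 0.0006
grasp_force: 0.0
```

```bash
python3 -c "
from h import *
rep()"
```

```text
ang 18.4 perp -86.4 along 4.4 mm  F 0.1
ang 16.5 perp -86.5 along 1.5 mm  F 0.1
14.15 [ 0.5251 -0.1096  0.0856] [ 0.09 -0.05 -0.56] [-0.011  0.022 -0.014]
```

Call:
{"api": "apply_moves", "payload": {
  "steps": [
    [[0,0,0,0.4,0.1,0,0],[0,0,0,0.4,0.1,0,0],[0,0,0,0.4,0.1,0,0],[0,0,0,0.4,0.2,0,0],[0,0,0,0.4,0.1,0,0]]
  ]
}}

```text
clock: 14.65
tool_pos: [0.5267, -0.1092, 0.0855]
eef_rot: [0.99, 0.143, -0.001, 0.0]
contact_force: [-1.3, -0.3, 1.5]
finger_gap: 0.0005
grasp_force: 1.1
```

```bash
python3 -c "
from h import *
rep()"
```

```text
ang 18.4 perp -84.8 along 4.3 mm  F -1.3
ang 16.5 perp -84.9 along 1.4 mm  F -1.3
14.65 [ 0.5267 -0.1092  0.0855] [-1.31 -0.33  1.54] [-0.037  0.406 -0.037]
```

Call:
{"api": "apply_moves", "payload": {
  "steps": [
    [[0,0,0,0.4,0.1,0,0],[0,0,0,0.4,0.1,0,0],[0,0,0,0.4,0.1,0,0],[0,0,0,0.4,0.2,0,0],[0,0,0,0,0,0,0]]
  ]
}}

```text
clock: 15.15
tool_pos: [0.5275, -0.109, 0.0854]
eef_rot: [0.99, 0.143, -0.001, 0.0]
contact_force: [-6.5, -0.3, 4.9]
finger_gap: 0.0007
grasp_force: 3.1
```

```bash
python3 -c "
from h import *
rep()
capture('scene'); rep()"
```

```text
ang 18.4 perp -84.0 along 4.2 mm  F -6.2
ang 16.4 perp -84.1 along 1.3 mm  F -6.3
15.15 [ 0.5275 -0.109   0.0854] [-6.49 -0.25  4.88] [-0.228  1.09  -0.112]
ang 18.4 perp -84.0 along 4.2 mm  F -6.2
ang 16.4 perp -84.1 along 1.3 mm  F -6.3
15.2 [ 0.5275 -0.109   0.0854] [-6.5  -0.08  4.61] [-0.252  1.143 -0.041]
```

Call:
{"api": "apply_moves", "payload": {
  "steps": [
    [[0,0,0,0.4,0.1,0,0],[0,0,0,0.4,0.1,0,0],[0,0,0,0.4,0.1,0,0],[0,0,0,0.3,0.1,0,0],[0,0,0,0,0,0,0]]
  ]
}}

```text
clock: 15.7
tool_pos: [0.528, -0.1089, 0.0854]
eef_rot: [0.99, 0.143, -0.003, 0.0]
contact_force: [-8.8, -1.5, 6.6]
finger_gap: 0.0006
grasp_force: 4.4
```

```bash
python3 -c "
from h import *
rep()
capture('scene'); rep()"
```

```text
ang 18.4 perp -83.4 along 4.2 mm  F -8.8
ang 16.4 perp -83.5 along 1.3 mm  F -8.9
15.7 [ 0.528  -0.1089  0.0854] [-8.79 -1.52  6.56] [-0.265  1.666 -0.056]
ang 18.4 perp -83.4 along 4.2 mm  F -8.3
ang 16.4 perp -83.5 along 1.3 mm  F -8.3
15.75 [ 0.528  -0.1089  0.0854] [-8.45 -0.84  6.77] [-0.283  1.664 -0.098]
```

Call:
{"api": "apply_moves", "payload": {
  "steps": [
    [[0,0,0,0.4,0.1,0,0],[0,0,0,0.3,0.1,0,0],[0,0,0,0,0,0,0],[0,0,0,0,0,0,0],[0,0,0,0,0,0,0]]
  ]
}}

```text
clock: 16.25
tool_pos: [0.5283, -0.1088, 0.0853]
eef_rot: [0.99, 0.143, -0.003, 0.0]
contact_force: [-10.8, -1.9, 7.1]
finger_gap: 0.0002
grasp_force: 5.1
```

Call:
{"api": "apply_moves", "payload": {
  "steps": [
    [[0,0,0,0,0,0,0],[0,0,0,0,0,0,0],[0,0,0,0,0,0,0],[0,0,0,0,0,0,0],[0,0,0,0,0,0,0]]
  ]
}}

```text
clock: 16.75
tool_pos: [0.5283, -0.1088, 0.0854]
eef_rot: [0.99, 0.143, -0.003, 0.0]
contact_force: [-10.6, -0.8, 7.2]
finger_gap: 0.0005
grasp_force: 5.1
```

Call:
{"api": "apply_moves", "payload": {
  "steps": [
    [[0,0,0,0,0,0,0],[0,0,0,0,0,0,0],[0,0,0,0,0,0,0],[0,0,0,0,0,0,0],[0,0,0,0,0,0,0]]
  ]
}}

```text
clock: 17.25
tool_pos: [0.5283, -0.1088, 0.0854]
eef_rot: [0.99, 0.143, -0.003, 0.0]
contact_force: [-10.4, -1.0, 8.0]
finger_gap: 0.0006
grasp_force: 5.1
```

```bash
python3 -c "
from h import *
rep()"
```

```text
ang 18.4 perp -83.2 along 4.1 mm  F -10.1
ang 16.4 perp -83.3 along 1.3 mm  F -10.2
17.25 [ 0.5283 -0.1088  0.0854] [-10.35  -0.97   7.96] [-0.38   1.896 -0.055]
```

The push held at about 10 N for over a second. Backing away.

Call:
{"api": "apply_moves", "payload": {
  "steps": [
    [[0,0,0,-0.8,-0.2,0,0],[0,0,0,-1,-0.3,0,0],[0,0,0,-1.5,-0.4,0,0],[0,0,0,-2,-0.6,0,0],[0,0,0,-5,-1.5,0,0]]
  ]
}}

```text
clock: 17.75
tool_pos: [0.5216, -0.1104, 0.0858]
eef_rot: [0.99, 0.144, 0.001, -0.0]
contact_force: [-0.3, 0.7, -0.4]
finger_gap: 0.0007
grasp_force: 0.0
```

Call:
{"api": "apply_moves", "payload": {
  "steps": [
    [[0,0,0,-15,-4,0,0],[0,0,0,-20,-6,0,0],[0,0,0,-10,-3,10,0],[0,0,0,0,0,0,0],[0,0,0,0,0,0,0]]
  ]
}}

```text
clock: 18.25
tool_pos: [0.4765, -0.1239, 0.096]
eef_rot: [0.99, 0.143, 0.001, 0.0]
contact_force: [-0.0, -0.4, -0.3]
finger_gap: 0.0002
grasp_force: 0.0
```

Run:
```python
from h import *
import cv2
rep()
n=capture("scene")
a=cv2.imread("pics/scene0.png"); 
o=np.hstack([i[165:315,175:395] for i in (a,n[:,:,::-1])]); o=cv2.resize(o,None,fx=1.8,fy=1.8,interpolation=cv2.INTER_CUBIC)
cv2.imwrite("pics/c4.png",o)
```

```text
ang 18.4 perp -137.0 along 6.1 mm  F -0.2
ang 16.5 perp -137.2 along 1.5 mm  F -0.1
18.25 [ 0.4765 -0.1239  0.096 ] [-0.03 -0.4  -0.31] [-0.055 -0.014 -0.06 ]
```

View pics/c4.png

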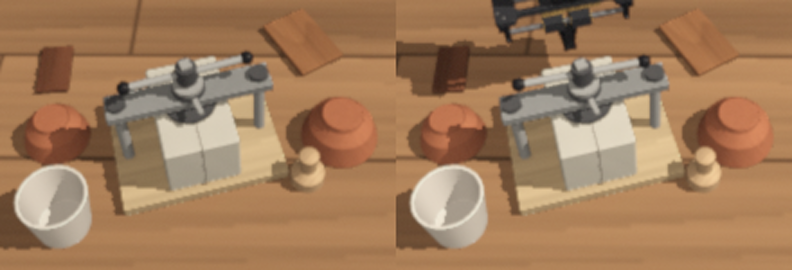

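Compared before (left) and after (right), the bystanders, mould and pointer stand where they began; only the bar has swung. The gripper is clear. Handing in.

```bash
python3 -c "
from bench import *
print(finish_job())"
```

```text
the job is handed in; nothing more can be done
None
```

I leaned on the bar with about 12 N for just over 2 s, then pushed the mould with about 10 N for more than 1 s; the pointer, mould and bystanders look unmoved in the before/after pictures, and the job was handed in at 18 s with no verdict returned.

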